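# Clear the brush and cover the ink pot

### The arm

A 6-joint arm with a two-finger parallel gripper is mounted at the origin on a cart in front of the work surface, level with it; the furniture and walls round the work are solid. World frame = base frame: x ahead of the robot, y to its left, z up, the work surface at z = 0. Lengths are in m, angles in rad, forces in N, time in s.
With the tool pointing down it reaches from about 0.35 to 1 m from the base axis. Payload 7.1 kg.
Tool frame: the origin (TCP) lies between the finger pads; the fingertips stand r.tip_extent ahead of it and the grasp point (between the pads) lies 11 mm behind it (r.tip_extent is the distance from the TCP to the fingertips, in m); z points along the fingers, y is the line along which they close (so a half turn about z gives the same grasp; the last joint's range is limited). The gripper opens to 85 mm and grips with 20 to 120 N. Pads are 22 mm wide; open, the fingers measure 114 mm over their backs; the gripper's body (76 mm by 85 mm) begins 54 mm behind the grasp point. The pads swing forward as they close: fully open they stand 13 mm farther back than shut.
Start: joints at [1.207, 0.423, 1.63, -0, 1.089, -0.019], TCP at [0.211, 0.588, 0.239] pointing down, gripper open.
Joint ranges: [-3, 3], [-0.9, 2.11], [0.09, 2.58], [-1.31, 4.45], [0.11, 2.69], [-2.54, 2.54]. Speed limits (rad/s): [2.39, 2.39, 3.01, 3.14, 3.14, 3.14].

### API

Orientations are given as a unit quaternion [w, x, y, z].
In Python, from rig import state, vision, order, r gives the robot as it stands.
- The arm moves only by the shell command python3 -m crank 'ROWS'. ROWS is JSON, a list of rows, each a list of 3 entries, a list of its own where there are three numbers: the shift along the tool's x, y, z in units of 25 mm (1.0 is 25 mm), then the turn, a rotation vector about the tool's x, y, z in units of 5 degrees (1.0 is 5 degrees), then the opening, from 0 (shut) to 1 (fully open). A call has 1 to 20 rows; each row shifts and turns the commanded pose from where the row before left it, along the tool's axes as they then stand; what a row does not reach is not made up. A row lasts 1/12 s, in which the tool goes at most 41.7 mm and 7.16 degrees, less where a joint would pass 70% of its speed; a pose out of reach is approached as far as the arm can. A call is refused whole if a number of a shift passes 1 or a number of a turn 1, either way. A call with a gripper value outside its range is refused whole. The fingers move at their own pace and stop on an object; the grip force is fixed at half the most. Time passes only in rows, so rows that do not move let the fingers close. It gives the time, the measured TCP pose, the force, the opening and the grip force at its end, in the units of the state.
- state(): the state, without advancing time (a new reading comes with each control period).
- vision.camera(name): name is "scene" or "top"; returns the picture (400x640x3 uint8, red, green, blue); there is no depth.
- vision.get_calibration(name): a dict with "fovy" (degrees; the focal length in pixels is half the picture's height over the tangent of half this angle, whatever the lens; pixels are square), "cx", "cy" (the principal point, pixels), "k1" (the pictures are not rectified: a ray, as slopes to the right and down, at radius r is drawn at 1 + k1 r^2 times it, then the intrinsics apply), "R" (3x3) and "t" (3): a world point X has camera coordinates R X + t. Camera axes: x right, y down, z forward; pixel columns grow to the right and rows downward; lengths in m; the calibration is good to about 2 mm. A picture is of the moment at which its call begins. get_calibration takes no time and is no camera call.
- order.hand_in(): hands the job in; it is judged then, once.
The state is a dict: "time_s": time; "joint_positions": joint angles; "qd": joint speeds; "joint_torque": joint torques, N m; "tool_pos": TCP position; "tcp_rot": TCP orientation; "wrist_force": force on the tool from outside, world axes, zero at the start; "wrist_torque": the same for the moment, N m; "opening": finger opening in m; "gripper_force": force on a finger pad.
Only numpy, scipy, OpenCV 4.12 (cv2) and the standard library are available. Lean on these libraries where they do the work, as an engineer would, in place of code of your own. Each camera call takes 0.05 s, during which the arm holds its last target. There are 200 camera calls.

### The job

Close up the wide ink pot for the night: take the brush that lies across its mouth and lay it flat inside the shallow grey tray, then take the pot's lid from the sloping stand and set it gently on the pot, plug down, so that it sits fully seated and level all round. Leave the pots and the other things standing where they are.

Things in the scene. Friction and masses are not known exactly. Their poses are not given: they have to be found in the camera images.
- wide_pot: The wide open aluminium pot (the larger of two), loose, upright, 0.7 kg: 122 mm outside diameter at the rim, 85 mm high, mouth 114 mm across, wall 4 mm. Origin at the centre of its underside, z up.
- wide_pot_rim (a point): Centre of the wide pot's mouth, level with the top of its rim (85 mm above its underside).
- brush: Flat paint brush with a blue handle lying across the wide pot's mouth, 38 x 215 x 14 mm, 60 g. Origin under the middle of its length, on its underside; its long axis is y, bristles towards -y (38 mm wide), handle towards +y (20 mm wide); at the origin the ferrule is 32 mm wide in x, from 2 to 13 mm above the origin. z is up as it lies.
- tray: Shallow grey tray, fixed on the table, 130 (x) x 270 (y) x 14 mm outside, walls 4 mm; its inner floor is 4 to 5 mm above the table. Origin at the centre of its underside, long axis y, z up.
- lid: Loose aluminium lid of the wide pot, 250 g: flange 128 mm across, 6 mm thick; under it a round plug 102 mm across, 9 mm deep; on top a wooden bar grip 18 (x) x 74 (y) mm, from z = 6 to 38 mm. Origin: centre of the flange's underside, which meets the rim when seated; z out through the grip. Starts lying on the stand: z leans 30 degrees from vertical to the stand's low side, x points up the slope.
- stand: Wooden draining stand, fixed on the table, 150 mm wide and 110 mm high: a board that slopes at 30 degrees, low side at its own -x (roughly towards the table's middle), with a ledge 15 mm high along the low edge. Origin at the centre of its foot, z up.
- reel_stand: Tall green reel stand, fixed at the back of the table, left of the middle; move round it, not through it. Upright reel discs 176 mm across, tops 280 mm above the table, on a flat black foot 260 mm (world x) x 150 mm (world y). A crank stands out some 95 mm to the left (world +y) of its origin near the top. Origin at table height near the foot's middle.
- small_pot: The smaller open aluminium pot, 88 mm across and 60 mm high; to be left alone. Origin at the centre of its underside.
- loupe: Black stand magnifier, 36 mm across and 42 mm high; to be left alone. Origin at the centre of its underside.
- ink_tin: Closed ink tin with an ochre body, 68 mm across and 70 mm high, near the tray's right end; to be left alone. Origin at the centre of its underside.

How it is judged:
By the outcome, as a careful person would: the job done as asked, in the order asked, and still so for the second after the job is handed in, with the robot touching nothing.
It also fails if it takes over 58 s, if anything falls off the work surface, if the arm or the gripper's body presses on something with over 40 N, if the wrist force passes 120 N, or if a joint passes its speed limit or range.

## Working session

There is one attempt and no reset: what is moved stays moved. The work goes in short steps, Python scripts to look and compute and a shell command to move; the robot and the scene stay as the last step left them, time stands still between calls to the robot, and variables do not carry over. Pictures are saved under pics/ and viewed, at most 10 in all, crops included, and the job is handed in when it is done.

```bash
mkdir -p pics; ls
python3 - <<'E'
from rig import state,vision,order,r
import cv2
s=state();print({k:s[k] for k in('time_s','tool_pos','tcp_rot','opening','wrist_force')},r.tip_extent)
for n in('scene','top'):
    c=vision.get_calibration(n);print(n,c)
    cv2.imwrite(f'pics/{n}0.png',vision.camera(n)[:,:,::-1])
E
```

```text
pics
{'time_s': 0.0, 'tool_pos': array([0.2110444 , 0.58770122, 0.23851327]), 'tcp_rot': array([-1.36251127e-04,  1.71534806e-01,  9.85177729e-01, -7.96069189e-04]), 'opening': 0.08558090000749154, 'wrist_force': array([ 0.38447475, -0.20811324,  0.58075893])} 0.008
scene {'fovy': 49.22427786362662, 'cx': 309.70870563474347, 'cy': 199.42235171574504, 'k1': -0.011721208013165643, 'R': array([[ 0.69340717, -0.72034959, -0.01682176],
       [-0.33600447, -0.30260887, -0.89192425],
       [ 0.63740685,  0.62411886, -0.45187184]]), 't': array([-0.40543957,  0.27778155,  0.69665702])}
top {'fovy': 42.290347794792574, 'cx': 325.54679570681, 'cy': 200.0794461236201, 'k1': -0.023693950237808466, 'R': array([[ 0.02741951, -0.99938932,  0.02166025],
       [-0.98323583, -0.03087118, -0.17970609],
       [ 0.18026502, -0.01636968, -0.98348185]]), 't': array([-0.01098451,  0.60397117,  1.5856773 ])}
```

View pics/scene0.png

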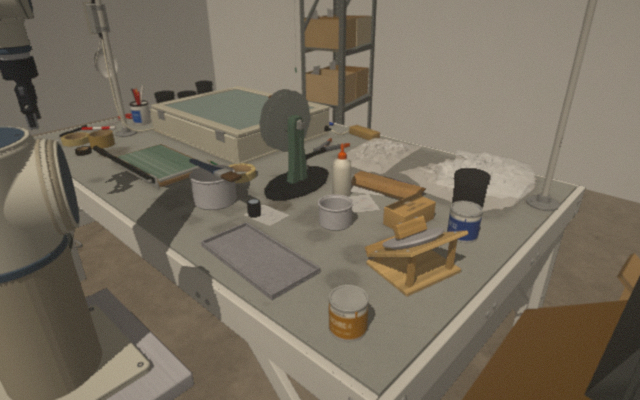

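View pics/top0.png

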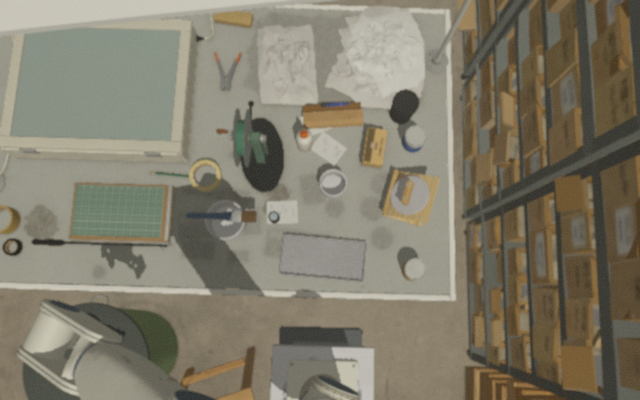

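The scene view shows the pot at (213,188), tray at (260,257) and stand with lid at (415,250). The top view shows the pot at (225,220), with the brush running from (188,216) to (256,216) and its bristles at the right. It also has the tray at (323,256), the lid on the stand at (411,196), the tin at (413,268) and the small pot at (333,182).

```bash
cat > h.py <<'E'
import numpy as np, cv2
from rig import state,vision,order,r
from scipy.spatial.transform import Rotation as Ro
def K(n):
    c=vision.get_calibration(n); f=200/np.tan(np.radians(c['fovy'])/2)
    return c,np.array([[f,0,c['cx']],[0,f,c['cy']],[0,0,1.]]),np.array([c['k1'],0,0,0.])
def ray(n,uv):
    c,k,d=K(n); p=cv2.undistortPoints(np.array(uv,float).reshape(-1,1,2),k,d).reshape(-1,2)
    R=np.array(c['R']); return -R.T@c['t'], np.c_[p,np.ones(len(p))]@R
def plane(n,uv,z):
    o,d=ray(n,uv); return o+d*((z-o[2])/d[:,2])[:,None]
def proj(n,X):
    c,k,d=K(n); return cv2.projectPoints(np.array(X,float).reshape(-1,1,3),cv2.Rodrigues(np.array(c['R']))[0],np.array(c['t']),k,d)[0].reshape(-1,2)
def two(uva,uvb):  # scene, top
    o1,d1=ray('scene',[uva]);o2,d2=ray('top',[uvb]);A=np.c_[d1[0],-d2[0]]
    s=np.linalg.lstsq(A,o2-o1,rcond=None)[0];p=o1+d1[0]*s[0];q=o2+d2[0]*s[1];return (p+q)/2,np.linalg.norm(p-q)
def tool():
    s=state();q=s['tcp_rot'];return np.array(s['tool_pos']),Ro.from_quat([q[1],q[2],q[3],q[0]]),s
def to(p,Rm=None):
    """units for moves: shift in tool axes, turn"""
    P,R,s=tool(); sh=R.inv().apply(np.array(p)-P)/.025
    tu=None if Rm is None else np.degrees((R.inv()*Ro.from_matrix(Rm)).as_rotvec())/5
    return sh.round(2),None if tu is None else tu.round(2)
def save(n,name,x0,y0,x1,y1,sc):
    im=vision.camera(n)[:,:,::-1]; cv2.imwrite(f'pics/{name}.png',cv2.resize(im[y0:y1,x0:x1],None,fx=sc,fy=sc,interpolation=cv2.INTER_CUBIC)); return im
E
python3 - <<'E'
from h import *
a=cv2.imread('pics/top0.png');b=cv2.imread('pics/scene0.png')
A=cv2.resize(a[165:285,180:440],(780,360),interpolation=2)  # x3
cv2.imwrite('pics/c1.png',A)
B=cv2.resize(b[150:220,180:280],(400,280),interpolation=2);C=cv2.resize(b[210:300,360:480],(400,300),interpolation=2)
cv2.imwrite('pics/c2.png',np.hstack([np.vstack([B,np.zeros((20,400,3),np.uint8)]),C]))
E
```

```text
(no output)
```

View pics/c1.png

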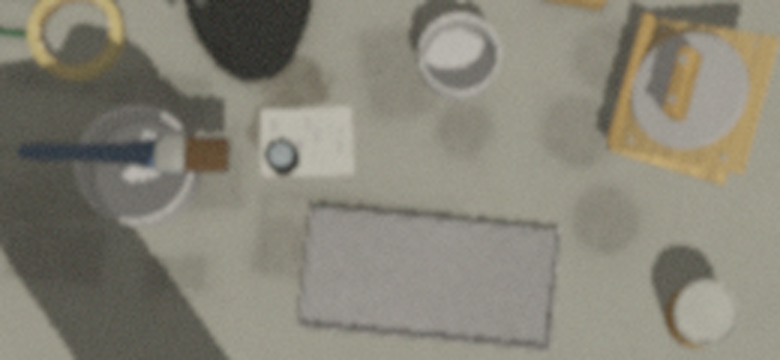

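View pics/c2.png

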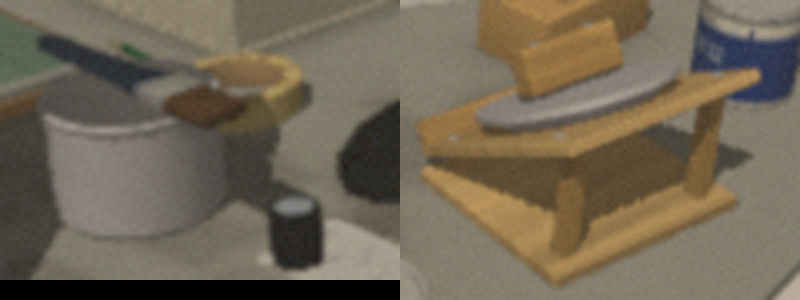

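The brush runs in c1 from (20,151) to (229,155), and the pot mouth is centred near (135,163). The tray corners are (308,204), (557,226), (548,346) and (301,323). The lid disc is near (690,90), with its grip along the low edge; c2 shows the grip face and the flange rim clearly.

Run:
```python
from h import *
np.set_printoptions(precision=4,suppress=True)
for n in('scene','top'):
    c=K(n)[0];print(n,'cam',-np.array(c['R']).T@c['t'])
T=lambda L:[(180+u/3-.33,165+v/3-.33) for u,v in L]
S=lambda u,v:(360+u*.3,210+v*.3)
S1=lambda u,v:(180+u/4,150+v/4)
print('brush tip,ferr,brist',plane('top',T([(20,151),(171,153),(229,155)]),.098))
print('tray',plane('top',T([(308,204),(557,226),(548,346),(301,323)]),.012))
tc=T([(135,163)])[0];print('pot top',plane('top',[tc],.085))
# pot rim in scene : ellipse extremes left/right in B
print('pot scene', plane('scene',[S1(132,105)],.085))
a=cv2.imread('pics/top0.png')
hsv=cv2.cvtColor(a,cv2.COLOR_BGR2HSV)
# lid: low-sat inside stand
m=((hsv[...,1]>85)&(hsv[...,0]<28)).astype(np.uint8);m[:, :380]=0;m[:,445:]=0;m[:160]=0;m[235:]=0
cs,_=cv2.findContours(m,cv2.RETR_CCOMP,cv2.CHAIN_APPROX_NONE)
for c in cs:
    if cv2.contourArea(c)>100: print(cv2.contourArea(c),cv2.fitEllipse(c),cv2.minAreaRect(c))
b=cv2.imread('pics/scene0.png');
print('grip up-top edge ends', two(S(515,55),T([(676,116)])[0]),two(S(612,20),T([(692,47)])[0]))
print('board tip', [two(S(762,72),T([p])[0]) for p in((778,38),(722,182))])
d=cv2.resize(a[168:230,380:444],None,fx=8,fy=8,interpolation=2)
e=cv2.resize(b[205:260,360:475],(800,383),interpolation=2)[:,:]
cv2.imwrite('pics/c3.png',d)
```

```text
scene cam [-0.0696 -0.6428  0.5557]
top cam [0.3083 0.0336 1.6683]
brush tip,ferr,brist [[0.5364 0.4319 0.098 ]
 [0.5391 0.2782 0.098 ]
 [0.5388 0.219  0.098 ]]
tray [[ 0.5011  0.142   0.012 ]
 [ 0.4854 -0.1255  0.012 ]
 [ 0.3577 -0.1178  0.012 ]
 [ 0.3745  0.1441  0.012 ]]
pot top [[0.5295 0.3165 0.085 ]]
pot scene [[0.5195 0.2967 0.085 ]]
121.0 ((406.8932189941406, 192.51698303222656), (7.7608232498168945, 24.40283966064453), 14.560689926147461) ((406.77362060546875, 192.29246520996094), (7.692190647125244, 23.48865509033203), 15.945395469665527)
761.5 ((410.03497314453125, 195.9420623779297), (48.511985778808594, 54.00568771362305), 27.78988265991211) ((409.7779235839844, 196.29942321777344), (46.40945053100586, 50.37057876586914), 15.52410888671875)
grip up-top edge ends (array([ 0.6338, -0.3354,  0.1248]), np.float64(0.21597572268483975)) (array([ 0.7033, -0.3575,  0.1268]), np.float64(0.22407162482016119))
board tip [(array([ 0.7077, -0.4417,  0.1241]), np.float64(0.20650769804779054)), (array([ 0.5533, -0.4149,  0.193 ]), np.float64(0.2989136763238676))]
```

View pics/c3.png

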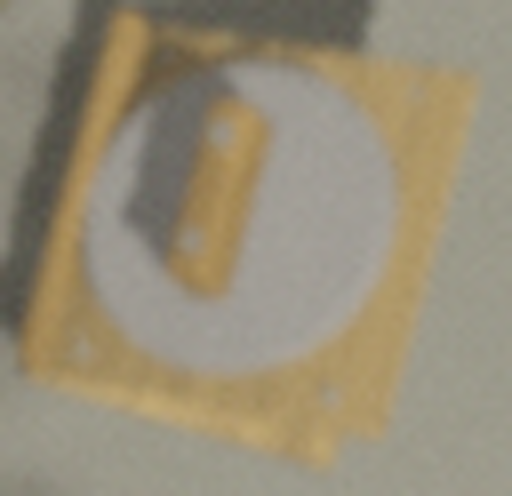

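Run:
```python
from h import *
np.set_printoptions(precision=4,suppress=True)
T=lambda u,v:(380+u/8-.44,168+v/8-.44)
S=lambda u,v:(360+(u-400)*.3,210+v*.3)
print('grip up-top edge', two(S(515,55),T(208,296)),two(S(612,20),T(245,102)))
print('board hi corners', two(S(762,72),T(475,75)),two(S(575,150),T(385,435)))
print('flange c',two(S(580,88),T(242,218)))
t=np.linspace(0,2*np.pi,40);
for z in(.085,0):
  P=np.c_[.5295+.061*np.cos(t),.3165+.061*np.sin(t),0*t+z];q=(proj('scene',P)-[180,150])*4
  print('scene ring B l/r/t/b',q.min(0),q.max(0))
a=cv2.imread('pics/scene0.png');g=cv2.cvtColor(a,cv2.COLOR_BGR2GRAY)
print(g[190,184:244]); print(g[180,184:244]); print(g[170:215,213])
```

```text
grip up-top edge (array([ 0.5868, -0.2374,  0.1105]), np.float64(0.0022135227641598585)) (array([ 0.6656, -0.2542,  0.1077]), np.float64(0.002236253266870288))
board hi corners (array([ 0.6815, -0.3466,  0.1   ]), np.float64(0.0035386042447877655)) (array([ 0.5377, -0.3091,  0.0991]), np.float64(0.0009928278478275414))
flange c (array([ 0.6259, -0.2586,  0.0777]), np.float64(0.0027614248435674435))
scene ring B l/r/t/b [35.7454 58.8764] [217.3711 130.0543]
scene ring B l/r/t/b [ 52.9657 165.9045] [228.7013 244.6425]
[ 59  59  60  61  62  61  61  72  98 115 126 126 128 130 131 130 129 127
 130 133 132 128 128 130 129 123 127 124 124 119 119 122 120 118 115 113
 111 110 103 103 102  94  97  90  89  86  84  83  78  80  78  73  64  61
  65  60  62  59  62  61]
[ 59  64  61  64  62  68  80 105 129 140 143 131 118 112 102  97  90  86
  89  83  85  83  85  83  85  84  86  86  92  91  92  97 106 106 109 118
 122 125 118 104  84  76  67  62  53  59  61  55  52  49  51  58  64  64
  72  79  83  83  82  81]
[ 55  72  77  78  80  83  85  87  84  87  91 114 120 101 104 119 122 120
 123 123 119 120 124 124 122 124 124 123 121 123 121 124 122 121 122 123
 130 124 120 100 110 115 117 123 125]
```

The two-view points agree with the given sizes: board edge 149 mm (150 given), tray 268×128 mm, brush 213 mm. First I turn the tool to grasp across the brush.

```bash
python3 -m crank '[[[0,0,0],[0,0,1],0.7],[[0,0,0],[0,0,1],0.7],[[0,0,0],[0,0,1],0.7],[[0,0,0],[0,0,1],0.7],[[0,0,0],[0,0,1],0.7],[[0,0,0],[0,0,1],0.7],[[0,0,0],[0,0,1],0.7],[[0,0,0],[0,0,1],0.7],[[0,0,0],[0,0,1],0.7],[[0,0,0],[0,0,1],0.7],[[0,0,0],[0,0,1],0.7],[[0,0,0],[0,0,1],0.7],[[0,0,0],[0,0,1],0.7],[[0,0,0],[0,0,1],0.7]]'
python3 - <<'E'
from h import *
P,R,s=tool();print(P,R.as_matrix().round(3),s['joint_positions'])
y=np.array([1,.011,0]);y/=np.linalg.norm(y);z=np.array([0,0,-1.]);x=np.cross(y,z)
print(to([.5376,.322,.20],np.c_[x,y,z]))
E
```

```text
time_s: 1.27
tool_pos: [0.2111, 0.5879, 0.2388]
tcp_rot: [0.0, 0.707, 0.707, -0.0]
wrist_force: [0.9, 0.7, -0.2]
opening: 0.0595
gripper_force: 0.0
[0.21110126 0.58790698 0.23883719] [[ 0.     1.    -0.   ]
 [ 1.    -0.    -0.001]
 [-0.001 -0.    -1.   ]] [1.20700598e+00 4.23554401e-01 1.63040332e+00 1.07994156e-05
 1.08858913e+00 1.20703075e+00]
(array([-10.63,  13.06,   1.56]), array([-0.  ,  0.01, -0.13]))
```

```bash
python3 -m crank '[[[-0.8,1,0.1],[0,0,0],0.7],[[-0.8,1,0.1],[0,0,0],0.7],[[-0.8,1,0.1],[0,0,0],0.7],[[-0.8,1,0.1],[0,0,0],0.7],[[-0.8,1,0.1],[0,0,0],0.7],[[-0.8,1,0.1],[0,0,0],0.7],[[-0.8,1,0.1],[0,0,0],0.7],[[-0.8,1,0.1],[0,0,0],0.7],[[-0.8,1,0.1],[0,0,0],0.7],[[-0.8,1,0.1],[0,0,0],0.7],[[-0.8,1,0.1],[0,0,0],0.7],[[-0.9,1,0.2],[0,0,0],0.7],[[-0.9,1,0.2],[0,0,0],0.7],[[0,0,0],[0,0,0],0.7],[[0,0,0],[0,0,0],0.7]]'
python3 - <<'E'
from h import *
P,R,s=tool();print(P)
print(to([.5376,.322,.094]))
save('top','t1',170,160,300,260,6)
E
```

```text
time_s: 2.52
tool_pos: [0.5381, 0.323, 0.2009]
tcp_rot: [-0.0, 0.707, 0.707, -0.001]
wrist_force: [-0.5, 1.0, 0.2]
opening: 0.0598
gripper_force: 0.0
[0.53809034 0.32302583 0.20094086]
(array([-0.04, -0.01,  4.28]), None)
```

View pics/t1.png

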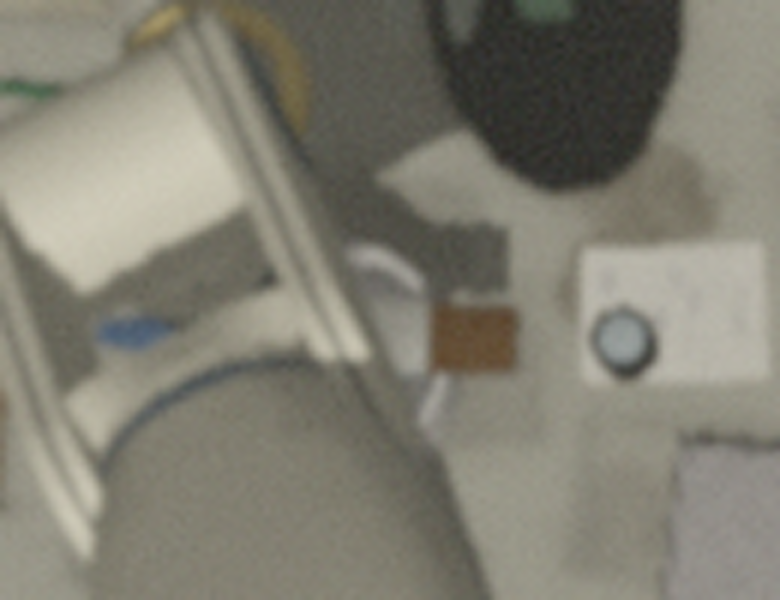

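The top view now shows mostly the arm, with the bristles at crop (432–517, 305–372) and the handle tip at (100,330), so nothing has been disturbed. Descending and closing.

```bash
python3 -m crank '[[[0,0,1],[0,0,0],0.7],[[0,0,1],[0,0,0],0.7],[[0,0,1],[0,0,0],0.7],[[0,0,0.8],[0,0,0],0.7],[[0,0,0.5],[0,0,0],0.7],[[0,0,0],[0,0,0],0.7],[[0,0,0],[0,0,0],0.7]]'
python3 -m crank '[[[0,0,0],[0,0,0],0],[[0,0,0],[0,0,0],0],[[0,0,0],[0,0,0],0],[[0,0,0],[0,0,0],0],[[0,0,0],[0,0,0],0],[[0,0,0],[0,0,0],0],[[0,0,0],[0,0,0],0],[[0,0,0],[0,0,0],0],[[0,0,0],[0,0,0],0]]'
```

```text
time_s: 3.15
tool_pos: [0.5367, 0.3252, 0.0943]
tcp_rot: [-0.0, 0.705, 0.709, -0.0]
wrist_force: [-0.2, -0.3, 0.2]
opening: 0.0593
gripper_force: 0.0
time_s: 3.9
tool_pos: [0.5382, 0.3251, 0.0962]
tcp_rot: [0.0, 0.706, 0.709, 0.001]
wrist_force: [-1.4, 0.1, 6.1]
opening: 0.0233
gripper_force: 58.1
```

```bash
python3 -m crank '[[[0,0,-0.5],[0,0,0],0],[[0,0,-1],[0,0,0],0],[[0,0,-1],[0,0,0],0],[[0,0,-1],[0,0,0],0],[[-0.9,-0.3,0],[0,0,0],0],[[-0.9,-0.3,0],[0,0,0],0],[[-0.9,-0.3,0],[0,0,0],0],[[-0.9,-0.3,0],[0,0,0],0],[[-0.9,-0.3,0],[0,0,0],0],[[-0.9,-0.3,0],[0,0,0],0],[[-0.9,-0.3,0],[0,0,0],0],[[-0.9,-0.3,0],[0,0,0],0],[[-0.9,-0.3,0],[0,0,0],0],[[-0.9,-0.3,0],[0,0,0],0],[[-0.9,-0.3,0],[0,0,0],0],[[-0.9,-0.3,0],[0,0,0],0],[[-0.9,-0.3,0],[0,0,0],0],[[-0.9,-0.3,0],[0,0,0.8],0],[[0,0,0],[0,0,0],0],[[0,0,0],[0,0,0],0]]'
python3 - <<'E'
from h import *
P,R,s=tool();print(P)
print(to([.430,.011,.03]),s['opening'])
im=vision.camera('scene')[:,:,::-1];t=vision.camera('top')[:,:,::-1]
cv2.imwrite('pics/s2.png',np.hstack([cv2.resize(im[130:330,150:400],(400,320)),cv2.resize(t[170:320,150:400],(400,240))[0:240] if 0 else cv2.copyMakeBorder(cv2.resize(t[170:310,180:380],(400,280)),0,40,0,0,0)]))
E
```

```text
time_s: 5.57
tool_pos: [0.4338, 0.0083, 0.1829]
tcp_rot: [0.001, 0.731, 0.683, 0.001]
wrist_force: [0.2, 0.3, -0.6]
opening: 0.0231
gripper_force: 58.6
[0.43381507 0.00828742 0.18287782]
(array([ 0.1 , -0.17,  6.11]), None) 0.02312358707160901
```

View pics/s2.png

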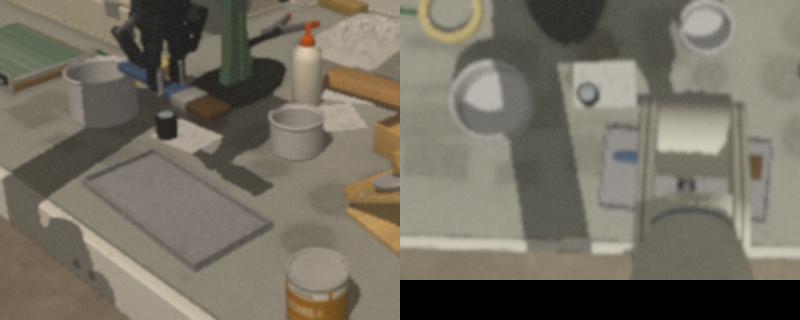

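The brush hangs level under the gripper, over the tray (top inset: handle at (625,156), bristles at (756,167)). The pot mouth is clear. Lowering.

```bash
python3 -m crank '[[[0.1,-0.1,1],[0,0,0],0],[[0,0,1],[0,0,0],0],[[0,0,1],[0,0,0],0],[[0,0,1],[0,0,0],0],[[0,0,1],[0,0,0],0],[[0,0,0.8],[0,0,0],0],[[0,0,0.4],[0,0,0],0],[[0,0,0],[0,0,0],0],[[0,0,0],[0,0,0],0],[[0,0,0],[0,0,0],0]]'; python3 -m crank '[[[0,0,0.15],[0,0,0],0],[[0,0,0],[0,0,0],0],[[0,0,0],[0,0,0],0]]';python3 -m crank '[[[0,0,0.15],[0,0,0],0],[[0,0,0],[0,0,0],0],[[0,0,0],[0,0,0],0]]'
```

```text
time_s: 6.5
tool_pos: [0.4322, 0.0121, 0.0277]
tcp_rot: [0.001, 0.73, 0.684, 0.001]
wrist_force: [0.0, 0.1, -0.0]
opening: 0.0237
gripper_force: 58.6
time_s: 6.75
tool_pos: [0.4318, 0.0118, 0.0236]
tcp_rot: [0.0, 0.73, 0.684, 0.0]
wrist_force: [0.4, 0.1, -1.0]
opening: 0.0235
gripper_force: 58.6
time_s: 7.0
tool_pos: [0.4312, 0.0118, 0.0193]
tcp_rot: [-0.0, 0.73, 0.684, -0.0]
wrist_force: [-1.3, 0.0, -0.4]
opening: 0.0231
gripper_force: 58.6
```

```bash
for i in 1 2; do :; done; python3 -m crank '[[[0,0,0.1],[0,0,0],0],[[0,0,0],[0,0,0],0],[[0,0,0],[0,0,0],0]]';python3 -m crank '[[[0,0,0.08],[0,0,0],0],[[0,0,0],[0,0,0],0],[[0,0,0],[0,0,0],0]]'
```

```text
time_s: 7.25
tool_pos: [0.4312, 0.0118, 0.0167]
tcp_rot: [-0.0, 0.73, 0.684, -0.0]
wrist_force: [0.3, -0.1, -0.4]
opening: 0.023
gripper_force: 58.6
time_s: 7.5
tool_pos: [0.4315, 0.0118, 0.0156]
tcp_rot: [0.0, 0.73, 0.684, 0.0]
wrist_force: [-2.8, 0.0, 17.6]
opening: 0.0234
gripper_force: 60.6
```

```bash
python3 -m crank '[[[0,0,-0.06],[0,0,0],0],[[0,0,0],[0,0,0],0.6],[[0,0,0],[0,0,0],0.6],[[0,0,0],[0,0,0],0.6],[[0,0,0],[0,0,0],0.6],[[0,0,0],[0,0,0],0.6],[[0,0,-0.5],[0,0,0],0.6],[[0,0,-1],[0,0,0],0.6],[[0,0,-1],[0,0,0],0.6],[[0,0,-1],[0,0,0],0.6],[[0,0,-1],[0,0,0],1],[[0,0,-1],[0,0,0],1],[[0,0,-1],[0,0,0],1],[[0,0,-1],[0,0,0],1],[[0,0,-1],[0,0,0],1],[[0,0,-1],[0,0,0],1]]'
python3 - <<'E'
from h import *
np.set_printoptions(precision=3,suppress=True)
P,R,s=tool();print(P,s['joint_positions'])
a=np.radians(13.5);up=np.array([-np.sin(a),-np.cos(a),0]);k=np.array([0,0,1.])
zl=np.cos(np.pi/6)*k-.5*up; xl=np.cos(np.pi/6)*up+.5*k
for sg in(1,-1):
    ty=sg*xl;tz=-zl;tx=np.cross(ty,tz);print(sg,(np.c_[tx,ty,tz]),to([.6251,-.2562,.0773],np.c_[tx,ty,tz]))
# two-step: yaw then tilt
im=vision.camera('scene')[:,:,::-1];t=vision.camera('top')[:,:,::-1]
cv2.imwrite('pics/s3s.png',im);cv2.imwrite('pics/s3t.png',t)
b=im[130:340,170:480]
cv2.imwrite('pics/s3.png',np.vstack([cv2.resize(b,(620,420))]))
E
```

```text
time_s: 8.83
tool_pos: [0.4309, 0.0118, 0.255]
tcp_rot: [-0.0, 0.73, 0.684, -0.0]
wrist_force: [0.8, 0.2, -0.1]
opening: 0.0855
gripper_force: 0.0
[0.431 0.012 0.255] [-0.     0.11   2.023 -0.     1.009  0.065]
1 [[ 0.972 -0.202 -0.117]
 [-0.233 -0.842 -0.486]
 [ 0.     0.5   -0.866]] (array([-10.19,   8.45,   7.11]), array([-4.39, -5.21, 19.44]))
-1 [[-0.972  0.202 -0.117]
 [ 0.233  0.842 -0.486]
 [ 0.    -0.5   -0.866]] (array([-10.19,   8.45,   7.11]), array([  4.97,  -4.2 , -15.66]))
```

View pics/s3.png

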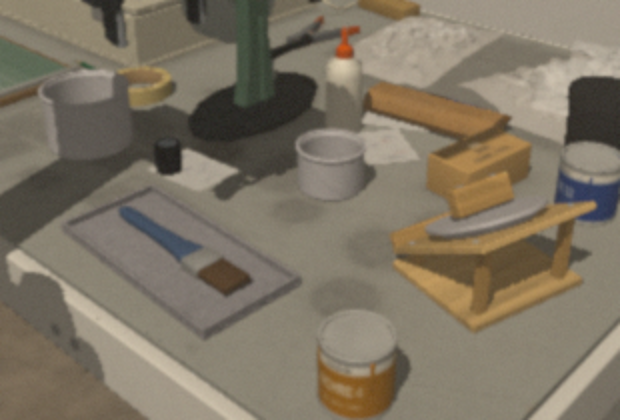

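The brush lies flat inside the tray, from (125,212) to (245,280), and everything else is unmoved. Next I yaw the tool for the lid grip.

```bash
python3 -m crank '[[[0,0,0],[0,0,1],1],[[0,0,0],[0,0,1],1],[[0,0,0],[0,0,1],1],[[0,0,0],[0,0,1],1],[[0,0,0],[0,0,1],1],[[0,0,0],[0,0,1],1],[[0,0,0],[0,0,1],1],[[0,0,0],[0,0,1],1],[[0,0,0],[0,0,1],1],[[0,0,0],[0,0,1],1],[[0,0,0],[0,0,1],1],[[0,0,0],[0,0,1],1],[[0,0,0],[0,0,1],1],[[0,0,0],[0,0,1],1],[[0,0,0],[0,0,1],1],[[0,0,0],[0,0,1],1],[[0,0,0],[0,0,1],1],[[0,0,0],[0,0,1],1],[[0,0,0],[0,0,1],1],[[0,0,0],[0,0,1],1]]'
cat >> h.py <<'E'
a=np.radians(13.5);up=np.array([-np.sin(a),-np.cos(a),0]);k=np.array([0,0,1.])
zl=np.cos(np.pi/6)*k-.5*up; xl=np.cos(np.pi/6)*up+.5*k
LR=np.c_[np.cross(xl,-zl),xl,-zl]; FT=np.array([.6251,-.2562,.0773])
E
python3 - <<'E'
from h import *
np.set_printoptions(precision=4,suppress=True)
print(plane('top',[(405.2,190.7)],.105),FT+.032*zl)
P,R,s=tool();print(P,s['joint_positions'].round(2)); print(to(FT+.115*zl,LR)); print(R.as_matrix())
E
```

```text
time_s: 10.6
tool_pos: [0.4308, 0.0118, 0.2529]
tcp_rot: [0.0, 0.993, -0.122, -0.001]
wrist_force: [-0.0, -0.0, 0.1]
opening: 0.0854
gripper_force: 0.0
[[ 0.6321 -0.2382  0.105 ]] [ 0.6288 -0.2406  0.105 ]
[0.4308 0.0118 0.2529] [-0.    0.11  2.02 -0.    1.    1.81]
(array([10.12,  6.22,  3.03]), array([-6.  ,  0.04, -0.09]))
[[ 0.9703 -0.242  -0.0015]
 [-0.242  -0.9703 -0.    ]
 [-0.0015  0.0004 -1.    ]]
```

```bash
python3 -m crank '[[[1,0.6,0.2],[0,0,0],1],[[1,0.6,0.2],[0,0,0],1],[[1,0.6,0.2],[0,0,0],1],[[1,0.6,0.2],[0,0,0],1],[[1,0.6,0.2],[0,0,0],1],[[1,0.6,0.2],[0,0,0],1],[[1,0.6,0.2],[0,0,0],1],[[1,0.6,0.2],[0,0,0],1],[[1,0.6,0.2],[0,0,0],1],[[1,0.6,0.2],[0,0,0],1],[[0,0,0],[-1,0,0],1],[[0,0,0],[-1,0,0],1],[[0,0,0],[-1,0,0],1],[[0,0,0],[-1,0,0],1],[[0,0,0],[-1,0,0],1],[[0,0,0],[-1,0,0],1],[[0,0,0],[0,0,0],1],[[0,0,0],[0,0,0],1]]'
python3 - <<'E'
from h import *
FT=FT+[.0015,.001,0]
P,R,s=tool();print(P,s['joint_positions'].round(2)); print(to(FT+.115*zl,LR),to(FT+.015*zl)); 
save('scene','s4',330,120,500,300,3.3)
E
```

```text
time_s: 12.1
tool_pos: [0.6381, -0.192, 0.2019]
tcp_rot: [0.256, 0.959, -0.114, -0.032]
wrist_force: [0.5, 0.2, -0.0]
opening: 0.0853
gripper_force: 0.0
[ 0.63812324 -0.1920341   0.20188432] [-0.09  0.58  1.56 -0.57  1.15  1.99]
(array([ 0.15, -0.27,  1.  ]), array([-0.02,  0.05, -0.  ])) (array([ 0.16, -0.26,  5.  ]), None)
```

View pics/s4.png

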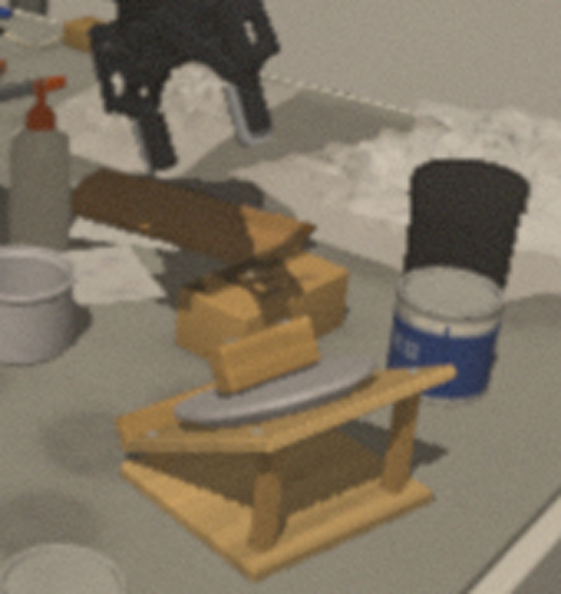

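The gripper, with fingertips at (158,165) and (257,135), is tilted to match the lid's slope and lines up with the grip at (265,355). Descending along the tool axis.

```bash
python3 -m crank '[[[0.15,-0.25,1],[0,0,0],1],[[0,0,1],[0,0,0],1],[[0,0,1],[0,0,0],1],[[0,0,0.8],[0,0,0],1],[[0,0,0.6],[0,0,0],1],[[0,0,0.4],[0,0,0],1],[[0,0,0.2],[0,0,0],1],[[0,0,0],[0,0,0],1],[[0,0,0],[0,0,0],1],[[0,0,0],[0,0,0],1]]'
python3 - <<'E'
from h import *
FT=FT+[.0015,.001,0]
P,R,s=tool();print(to(FT+.015*zl,LR),s['joint_positions'].round(2)); 
im=vision.camera('scene')[:,:,::-1];t=vision.camera('top')[:,:,::-1]
cv2.imwrite('pics/s5.png',np.hstack([cv2.resize(im[170:310,340:480],(490,490),interpolation=2),cv2.resize(t[150:255,370:445],(300,420)).repeat(1,0) if 0 else cv2.copyMakeBorder(cv2.resize(t[150:240,370:450],(310,349),interpolation=2),0,141,0,0,0)]))
E
```

```text
time_s: 12.98
tool_pos: [0.6295, -0.2495, 0.0935]
tcp_rot: [0.257, 0.959, -0.116, -0.03]
wrist_force: [0.2, -0.4, -0.1]
opening: 0.0855
gripper_force: 0.0
(array([-0.06, -0.11,  0.09]), array([-0.  ,  0.01, -0.05])) [-0.18  0.72  1.6  -0.65  0.96  2.05]
```

View pics/s5.png

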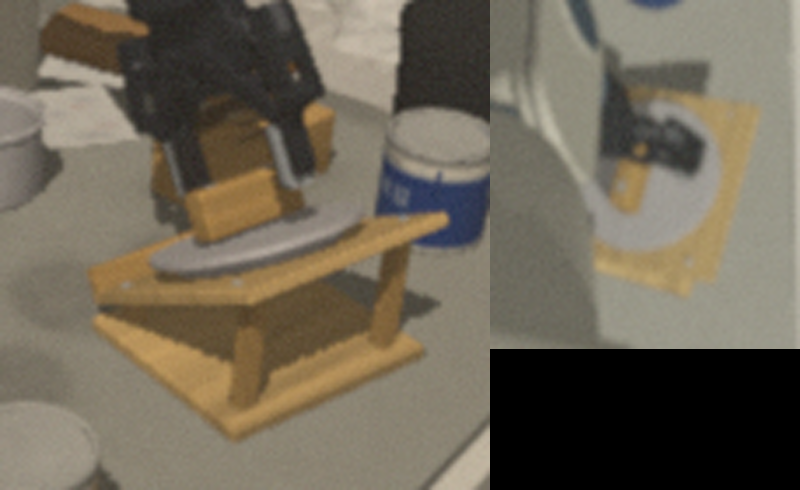

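Run:
```python
from h import *
FT=FT+[.0015,.001,0]
P,R,s=tool();M=R.as_matrix();y=M[:,1];z=M[:,2];yl=np.cross(zl,xl)
tips=[P+sg*.0425*y-.005*z for sg in(-1,1)]
box=[FT+.032*zl+i*.009*xl+j*.037*yl for i,j in((-1,-1),(-1,1),(1,1),(1,-1))]
rim=[FT+.064*(np.cos(t)*xl+np.sin(t)*yl) for t in np.arange(0,6.28,.1)]
S=lambda X:((proj('scene',X)-[340,170])*3.5).round().astype(int)
T=lambda X:((proj('top',X)-[370,150])*3.875+[490,0]).round().astype(int)
im=cv2.imread('pics/s5.png')
for F in(S,T):
    for p in F(tips+[P]): cv2.circle(im,tuple(map(int,p)),4,(0,0,255),1)
    cv2.polylines(im,[F(box)],True,(255,0,0),1);cv2.polylines(im,[F(rim)],True,(0,255,0),1)
cv2.imwrite('pics/s6.png',im)
```

```text
(no output)
```

View pics/s6.png

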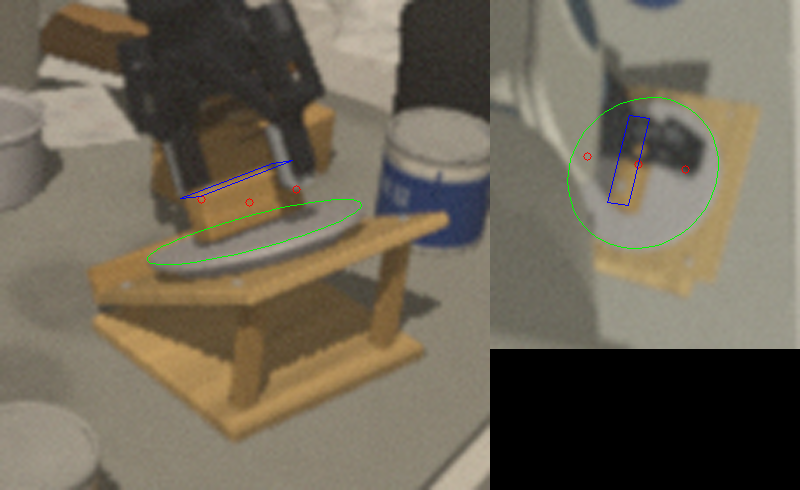

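The overlay (fingertips red, modelled flange green, grip top blue) fits both views to within about 1.5 px, so the pose is confirmed. I trim it slightly and close.

```bash
python3 -m crank '[[[-0.15,0,0.15],[0,0,0],1],[[0,0,0],[0,0,0],1],[[0,0,0],[0,0,0],0],[[0,0,0],[0,0,0],0],[[0,0,0],[0,0,0],0],[[0,0,0],[0,0,0],0],[[0,0,0],[0,0,0],0],[[0,0,0],[0,0,0],0],[[0,0,0],[0,0,0],0],[[0,0,0],[0,0,0],0],[[0,0,0],[0,0,0],0],[[0,0,0],[0,0,0],0]]'
```

```text
time_s: 14.08
tool_pos: [0.6249, -0.2503, 0.0893]
tcp_rot: [0.257, 0.959, -0.116, -0.031]
wrist_force: [1.4, 4.6, 2.3]
opening: 0.017
gripper_force: 59.7
```

```bash
python3 -m crank '[[[0,0,-0.2],[0,0,0],0],[[0,0,-0.3],[0,0,0],0],[[0,0,-0.5],[0,0,0],0],[[0,0,-0.8],[0,0,0],0],[[0,0,-1],[0,0,0],0],[[0,0,-1],[0,0,0],0],[[0,0,-1],[0,0,0],0],[[0,0,0],[1,0,0],0],[[0,0,0],[1,0,0],0],[[0,0,0],[1,0,0],0],[[0,0,0],[1,0,0],0],[[0,0,0],[1,0,0],0],[[0,0,0],[1,0,0],0],[[0,0,0],[0,0,0],0],[[0,0,0],[0,0,0],0]]'
python3 - <<'E'
from h import *
np.set_printoptions(precision=4,suppress=True)
P,R,s=tool();print(P,R.as_matrix(),s['opening'],s['joint_positions'].round(2))
t=cv2.imread('pics/s3t.png');im=cv2.imread('pics/s3s.png')
# pot pictures from before (brush gone, arm away)
t2=vision.camera('top')[:,:,::-1];cv2.imwrite('pics/t6.png',t2);cv2.imwrite('pics/s6b.png',vision.camera('scene')[:,:,::-1])
cv2.imwrite('pics/c7.png',np.hstack([cv2.resize(t2[190:250,195:255],(400,400),interpolation=2),cv2.resize(im[150:220,180:250],(400,400),interpolation=2)]))
E
```

```text
time_s: 15.33
tool_pos: [0.6383, -0.1933, 0.1938]
tcp_rot: [0.001, 0.993, -0.121, -0.0]
wrist_force: [0.4, -0.8, -2.5]
opening: 0.0172
gripper_force: 59.4
[ 0.6383 -0.1933  0.1938] [[ 0.9709 -0.2395 -0.0006]
 [-0.2395 -0.9709 -0.0022]
 [-0.0001  0.0023 -1.    ]] 0.01720738373764285 [-0.31  0.53  1.56 -0.    1.04  1.5 ]
```

View pics/c7.png

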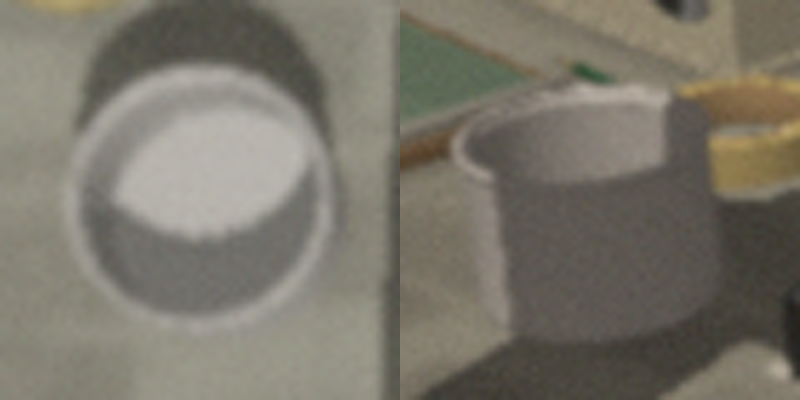

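Run:
```python
from h import *
np.set_printoptions(precision=4,suppress=True,linewidth=160)
print('pot two', two((211.6,173.0),(224.57,219.2)), plane('top',[(224.57,219.2)],.085), plane('scene',[(211.6,173.0)],.085))
P,R,s=tool();M=R.as_matrix();t=np.linspace(0,2*np.pi,200)
C=P+np.array([0,0,-.018]) # flange top centre guess
ring=lambda C,rr=.064:np.c_[C[0]+rr*np.cos(t),C[1]+rr*np.sin(t),0*t+C[2]]
for n,f in(('scene','pics/s6b.png'),('top','pics/t6.png')):
    im=cv2.imread(f);g=cv2.cvtColor(im,cv2.COLOR_BGR2GRAY);sat=cv2.cvtColor(im,cv2.COLOR_BGR2HSV)[...,1]
    q=proj(n,ring(C));c=proj(n,[C])[0];l=q[q[:,0].argmin()];rr=q[q[:,0].argmax()]
    print(n,'pred c',c,'l',l,'r',rr,'top',q[q[:,1].argmin()],'bot',q[q[:,1].argmax()])
    for dr in(-3,0,3,6):
        y=int(round(c[1]))+dr;x0=int(l[0])-10;x1=int(rr[0])+11
        print(y,x0,g[y,x0:x1].tolist(),)
    if n=='scene': print('S',sat[y-3,x0:x1].tolist())
    x=int(round(c[0]));y0=int(q[:,1].min())-8
    for x in (x-12,x,x+12): print('col',x,y0,g[y0:y0+60 if n=='top' else y0+45,x].tolist())
```

```text
pot two (array([0.5288, 0.3166, 0.0858]), np.float64(0.0001769829934839805)) [[0.5289 0.3168 0.085 ]] [[0.5299 0.3181 0.085 ]]
scene pred c [392.9683 182.52  ] l [361.9159 181.7632] r [424.6901 185.1376] top [389.1974 170.3915] bot [397.7674 196.2797]
180 351 [88, 76, 69, 67, 67, 70, 63, 69, 65, 67, 67, 76, 119, 154, 163, 164, 161, 160, 161, 157, 161, 161, 160, 159, 159, 161, 160, 150, 118, 101, 98, 105, 106, 102, 98, 94, 91, 90, 89, 91, 86, 84, 82, 89, 92, 95, 89, 82, 90, 88, 89, 91, 107, 110, 95, 91, 91, 91, 106, 108, 114, 110, 112, 114, 113, 112, 113, 116, 142, 152, 153, 155, 152, 154, 157, 158, 160, 169, 171, 170, 170, 166, 165, 161]
183 351 [76, 69, 60, 67, 69, 72, 69, 64, 69, 69, 71, 70, 78, 111, 138, 155, 160, 162, 160, 159, 160, 159, 157, 159, 157, 162, 157, 160, 155, 157, 147, 124, 108, 100, 103, 114, 130, 147, 153, 155, 163, 164, 167, 160, 156, 157, 151, 159, 164, 165, 164, 165, 166, 166, 165, 165, 169, 164, 165, 165, 165, 165, 166, 162, 163, 160, 162, 161, 162, 163, 160, 161, 161, 160, 158, 161, 160, 164, 162, 165, 166, 163, 161, 164]
186 351 [81, 95, 135, 149, 126, 107, 1
[... 3421 characters left out ...]
 101, 105, 104, 102, 109, 115, 114, 114, 116, 117, 119, 126, 127, 128, 132, 131]
col 394 154 [142, 147, 154, 156, 156, 161, 164, 167, 168, 166, 160, 150, 131, 113, 104, 109, 107, 104, 104, 102, 91, 98, 122, 150, 161, 162, 163, 160, 159, 155, 142, 117, 104, 91, 88, 99, 109, 109, 110, 114, 116, 119, 126, 121, 123, 123, 127, 129, 135, 137, 133, 131, 133, 136, 132, 135, 133, 131, 133, 134]
col 406 154 [197, 196, 196, 194, 194, 192, 190, 188, 188, 188, 186, 181, 181, 177, 171, 161, 139, 118, 111, 110, 105, 104, 102, 102, 105, 112, 126, 133, 135, 136, 141, 144, 146, 131, 110, 94, 102, 123, 130, 134, 133, 133, 133, 132, 132, 133, 134, 134, 135, 135, 137, 134, 137, 136, 133, 134, 138, 138, 136, 134]
```

Run:
```python
from h import *
from scipy.optimize import least_squares
np.set_printoptions(precision=4,suppress=True,linewidth=160)
P,R,s=tool();M=R.as_matrix()
im=cv2.GaussianBlur(cv2.imread('pics/s6b.png'),(3,3),0);g=cv2.cvtColor(im,cv2.COLOR_BGR2GRAY);sat=cv2.cvtColor(im,cv2.COLOR_BGR2HSV)[...,1]
m=((sat<38)&(g>132)).astype(np.uint8);k=np.zeros_like(m);k[168:202,355:432]=1;m*=k
cs,_=cv2.findContours(m,cv2.RETR_EXTERNAL,cv2.CHAIN_APPROX_NONE);c=max(cs,key=cv2.contourArea).reshape(-1,2)
print(cv2.contourArea(c.reshape(-1,1,2)),c.min(0),c.max(0))
hull=cv2.convexHull(c).reshape(-1,2).astype(float)
low=hull[hull[:,1]>181];print(low.tolist())
def f(p):
    C=np.array(p); X=plane('scene',low,C[2]);return np.hypot(X[:,0]-C[0],X[:,1]-C[1])-.064
for z in(-.012,-.015,-.018,-.021):
    C0=P+[0,0,z];so=least_squares(lambda q:f([q[0],q[1],C0[2]]),C0[:2],loss='soft_l1',f_scale=.001);d=so.x-P[:2]
    print(z,'off tool x,y mm',d@M[:2,0]*1e3,d@M[:2,1]*1e3,'rms',np.sqrt((so.fun**2).mean())*1e3)
```

```text
659.0 [364 170] [425 194]
[[425.0, 184.0], [424.0, 186.0], [422.0, 188.0], [419.0, 190.0], [410.0, 193.0], [402.0, 194.0], [394.0, 194.0], [379.0, 192.0], [375.0, 190.0], [370.0, 187.0], [367.0, 185.0], [365.0, 183.0]]
-0.012 off tool x,y mm 0.08650400666124182 1.9304545294958824 rms 1.5664860326961139
-0.015 off tool x,y mm 4.420713883280377 -2.337118013131383 rms 1.4197264649480446
-0.018 off tool x,y mm 8.757242208397246 -6.600183245093412 rms 1.2825167243674536
-0.021 off tool x,y mm 13.084759336382492 -10.860772224331305 rms 1.160520091901653
```

```bash
python3 -m crank '[[[-0.4,-0.6,0],[0,0,0],0],[[-0.7,-1,0],[0,0,0],0],[[-0.7,-1,0],[0,0,0],0],[[-0.7,-1,0],[0,0,0],0],[[-0.7,-1,0],[0,0,0],0],[[-0.7,-1,0],[0,0,0],0],[[-0.7,-1,0],[0,0,0],0],[[-0.7,-1,0],[0,0,0],0],[[-0.7,-1,0],[0,0,0],0],[[-0.7,-1,0],[0,0,0],0],[[-0.7,-1,0],[0,0,0],0],[[-0.7,-1,0],[0,0,0],0],[[-0.7,-1,0],[0,0,0],0],[[-0.7,-1,0],[0,0,0],0],[[-0.4,-0.6,0],[0,0,0],0],[[0,0,0],[0,0,0],0],[[0,0,0],[0,0,0],0]]'
python3 - <<'E'
from h import *
P,R,s=tool();M=R.as_matrix();y=M[:,1].copy();y[2]=0;y/=np.linalg.norm(y);z=np.array([0,0,-1.]);G=np.c_[np.cross(y,z),y,z]
print(P,to([.527,.3175,.16],G),s['joint_positions'].round(2),s['gripper_force'])
E
```

```text
time_s: 16.85
tool_pos: [0.482, 0.2129, 0.1932]
tcp_rot: [0.001, 0.993, -0.118, 0.0]
wrist_force: [0.1, -0.1, -2.6]
opening: 0.017
gripper_force: 59.3
[0.48200412 0.21286858 0.19317118] (array([ 0.77, -4.49,  1.32]), array([ 0.01, -0.01,  0.  ])) [ 0.39  0.34  1.88 -0.    0.92  2.2 ] 59.33513939380646
```

```bash
python3 -m crank '[[[0.2,-1,0],[0,0,-1],0],[[0.1,-0.9,0.3],[0,0,-1],0],[[0,-0.9,0.3],[0,0,-1],0],[[-0.1,-0.8,0.3],[0,0,-1],0],[[-0.1,-0.5,0.3],[0,0,0],0],[[0,0,0],[0,0,0],0],[[0,0,0],[0,0,0],0],[[0,0,0],[0,0,0],0]]'
python3 - <<'E'
from h import *
L=[]
for i in range(3):
    P,R,s=tool();L.append(P);vision.camera('scene')
M=R.as_matrix();y=M[:,1].copy();y[2]=0;y/=np.linalg.norm(y);z=np.array([0,0,-1.]);G=np.c_[np.cross(y,z),y,z]
x=M[:,0];T=np.array([.529,.317,.125])-.002*np.array([x[0],x[1],0])
print(np.round(L,4),T,to(T,G),s['joint_positions'].round(2))
im=vision.camera('scene');cv2.imwrite('pics/s8.png',im[:,:,::-1]);cv2.imwrite('pics/t8.png',vision.camera('top')[:,:,::-1])
E
```

```text
time_s: 17.52
tool_pos: [0.4941, 0.3099, 0.1631]
tcp_rot: [0.0, 0.999, 0.054, -0.0]
wrist_force: [0.2, 0.3, -2.7]
opening: 0.0172
gripper_force: 59.5
[[0.4941 0.3099 0.1631]
 [0.4944 0.3099 0.1634]
 [0.4945 0.3099 0.1635]] [0.52701146 0.31678618 0.125     ] (array([ 1.32, -0.13,  1.55]), array([ 0.  , -0.01,  0.  ])) [ 0.54  0.46  1.78 -0.    0.9   2.  ]
```

```bash
python3 -m crank '[[[0.7,-0.05,0],[0,0,0],0],[[0.6,-0.08,0.4],[0,0,0],0],[[0,0,0.5],[0,0,0],0],[[0,0,0.2],[0,0,0],0],[[0,0,0],[0,0,0],0],[[0,0,0],[0,0,0],0]]'
python3 - <<'E'
from h import *
from scipy.optimize import least_squares
np.set_printoptions(precision=4,suppress=True,linewidth=160)
P,R,s=tool();print(P,s['wrist_force'])
M=R.as_matrix();x=M[:,0];C=P+.002*x-[0,0,.0134]
img=vision.camera('scene')[:,:,::-1];cv2.imwrite('pics/s9.png',img)
im=cv2.GaussianBlur(img,(3,3),0);g=cv2.cvtColor(im,cv2.COLOR_BGR2GRAY);sat=cv2.cvtColor(im,cv2.COLOR_BGR2HSV)[...,1]
t=np.linspace(0,2*np.pi,200);
for z,rr,nm in((0,.064,'flange top'),(-.006,.064,'flange bot'),(-.015,.051,'plug bot')):
    q=proj('scene',np.c_[C[0]+rr*np.cos(t),C[1]+rr*np.sin(t),0*t+C[2]+z]);print(nm,q.min(0),q.max(0),q[q[:,0].argmin()],q[q[:,0].argmax()])
q=proj('scene',np.c_[.529+.061*np.cos(t),.317+.061*np.sin(t),0*t+.085]);print('rim',q.min(0),q.max(0))
c=proj('scene',[C])[0].round().astype(int);print(c)
for dy in range(-4,14,2): print(c[1]+dy,g[c[1]+dy,180:250].tolist())
for cx in(200,212,224): print('col',cx,g[140:190,cx].tolist())
E
```

```text
time_s: 18.27
tool_pos: [0.5251, 0.317, 0.135]
tcp_rot: [0.0, 0.999, 0.054, -0.001]
wrist_force: [-0.4, 0.4, -2.8]
opening: 0.0171
gripper_force: 59.6
[0.5251 0.317  0.135 ] [-0.383   0.3558 -2.7797]
flange top [184.9045 152.4334] [233.3038 170.217 ] [184.9045 163.5063] [233.3038 159.277 ]
flange bot [185.2311 154.4258] [233.5147 172.3693] [185.2311 165.5935] [233.5147 161.3375]
plug bot [190.6921 159.0907] [229.0136 173.5659] [190.6921 168.1618] [229.0136 164.5213]
rim [188.6758 164.6989] [234.0845 182.5192]
[209 161]
157 [95, 95, 95, 96, 97, 97, 96, 96, 96, 96, 95, 96, 96, 92, 88, 83, 78, 73, 72, 72, 70, 70, 71, 71, 71, 71, 69, 70, 69, 61, 50, 43, 42, 45, 52, 60, 68, 73, 76, 79, 80, 81, 82, 84, 92, 104, 114, 111, 98, 88, 88, 95, 105, 118, 127, 129, 129, 125, 117, 109, 104, 103, 102, 102, 103, 103, 102, 102, 104, 106]
159 [95, 95, 95, 96, 95, 95, 95, 93, 90, 87, 84, 82, 82, 82, 82, 80, 76, 72, 71, 72, 72, 72, 71, 71, 70, 71, 70, 69, 70, 71, 68, 68, 70, 72, 75, 80, 86, 89, 90, 93, 97, 95, 90, 88, 89, 91, 91, 91, 90, 93, 101, 103, 101, 107, 121, 128, 128, 127, 121, 112, 106, 104, 104,
[... 2160 characters left out ...]
0, 71, 73, 77, 79, 80, 79]
col 200 [37, 37, 38, 41, 51, 66, 76, 83, 86, 84, 82, 78, 74, 73, 73, 71, 69, 70, 71, 72, 71, 70, 71, 74, 79, 82, 82, 81, 81, 81, 83, 83, 82, 82, 83, 83, 82, 82, 82, 83, 83, 83, 84, 85, 86, 86, 86, 86, 85, 84]
col 212 [56, 49, 44, 44, 43, 43, 43, 41, 39, 38, 39, 40, 39, 38, 39, 38, 38, 42, 55, 70, 78, 84, 95, 117, 142, 155, 157, 156, 152, 140, 118, 98, 88, 87, 87, 86, 85, 85, 86, 87, 94, 111, 121, 114, 111, 120, 125, 125, 126, 126]
col 224 [109, 110, 116, 126, 132, 133, 133, 132, 131, 131, 130, 131, 129, 117, 96, 86, 89, 92, 87, 89, 110, 140, 154, 156, 157, 154, 140, 115, 95, 87, 85, 84, 85, 87, 87, 86, 87, 92, 104, 111, 103, 92, 92, 97, 99, 100, 101, 102, 102, 102]
```

```bash
python3 -m crank '[[[0.07,0,0.2],[0,0,0],0],[[0,0,0.3],[0,0,0],0],[[0,0,0.2],[0,0,0],0],[[0,0,0],[0,0,0],0],[[0,0,0],[0,0,0],0]]'; python3 -m crank '[[[0,0,0.15],[0,0,0],0],[[0,0,0.1],[0,0,0],0],[[0,0,0],[0,0,0],0],[[0,0,0],[0,0,0],0]]'; python3 -m crank '[[[0,0,0.1],[0,0,0],0],[[0,0,0],[0,0,0],0],[[0,0,0],[0,0,0],0]]'
```

```text
time_s: 18.73
tool_pos: [0.5274, 0.3176, 0.1175]
tcp_rot: [0.0, 0.999, 0.054, -0.001]
wrist_force: [-0.1, -0.3, -2.2]
opening: 0.0169
gripper_force: 59.6
time_s: 19.07
tool_pos: [0.5277, 0.3178, 0.1117]
tcp_rot: [0.0, 0.999, 0.054, -0.0]
wrist_force: [-1.8, 0.6, -2.3]
opening: 0.017
gripper_force: 59.6
time_s: 19.32
tool_pos: [0.5278, 0.3178, 0.1093]
tcp_rot: [0.0, 0.999, 0.054, -0.0]
wrist_force: [0.1, 0.3, -1.9]
opening: 0.0169
gripper_force: 59.6
```

```bash
python3 -m crank '[[[0,0,0.08],[0,0,0],0],[[0,0,0],[0,0,0],0],[[0,0,0],[0,0,0],0]]'; python3 -m crank '[[[0,0,0.06],[0,0,0],0],[[0,0,0],[0,0,0],0],[[0,0,0],[0,0,0],0]]'; python3 -m crank '[[[0,0,0.04],[0,0,0],0],[[0,0,0],[0,0,0],0],[[0,0,0],[0,0,0],0]]'
```

```text
time_s: 19.57
tool_pos: [0.5278, 0.3177, 0.1072]
tcp_rot: [0.0, 0.999, 0.055, -0.0]
wrist_force: [0.6, 0.8, -2.7]
opening: 0.017
gripper_force: 59.6
time_s: 19.82
tool_pos: [0.5278, 0.3178, 0.1058]
tcp_rot: [0.0, 0.999, 0.054, -0.0]
wrist_force: [-0.6, 0.7, -2.6]
opening: 0.0172
gripper_force: 59.6
time_s: 20.07
tool_pos: [0.5279, 0.3178, 0.1049]
tcp_rot: [-0.0, 0.999, 0.054, 0.0]
wrist_force: [-0.6, -0.3, -3.1]
opening: 0.0171
gripper_force: 59.8
```

```bash
python3 -m crank '[[[0,0,0.05],[0,0,0],0],[[0,0,0],[0,0,0],0],[[0,0,0],[0,0,0],0]]'; python3 -m crank '[[[0,0,0.05],[0,0,0],0],[[0,0,0],[0,0,0],0],[[0,0,0],[0,0,0],0]]'
```

```text
time_s: 20.32
tool_pos: [0.528, 0.3179, 0.1045]
tcp_rot: [-0.0, 0.999, 0.054, 0.0]
wrist_force: [-2.7, -0.8, 5.5]
opening: 0.0169
gripper_force: 60.9
time_s: 20.57
tool_pos: [0.5282, 0.318, 0.1043]
tcp_rot: [-0.0, 0.999, 0.055, 0.001]
wrist_force: [-6.1, -3.3, 13.9]
opening: 0.0169
gripper_force: 61.9
```

```bash
python3 -m crank '[[[0,0,-0.05],[0,0,0],0],[[0,0,0],[0,0,0],0.2],[[0,0,0],[0,0,0],0.4],[[0,0,0],[0,0,0],0.6],[[0,0,0],[0,0,0],0.6],[[0,0,0],[0,0,0],0.6],[[0,0,0],[0,0,0],0.6],[[0,0,-0.3],[0,0,0],0.6],[[0,0,-0.6],[0,0,0],0.6],[[0,0,-1],[0,0,0],0.6],[[0,0,-1],[0,0,0],0.6],[[0,0,-1],[0,0,0],0.6],[[0,0,-1],[0,0,0],0.6],[[0,0,-1],[0,0,0],0.6]]'
python3 -m crank '[[[-1,0,0],[0,0,0],0.6],[[-1,0,0],[0,0,0],0.6],[[-1,0,0],[0,0,0],0.6],[[-1,0,0],[0,0,0],0.6],[[-1,0.5,0],[0,0,0],0.6],[[0,1,0],[0,0,0],0.6],[[0,1,0],[0,0,0],0.6],[[0,1,0],[0,0,0],0.6],[[0,1,0],[0,0,0],0.6],[[0,1,0],[0,0,0],0.6],[[0,1,0],[0,0,0],0.6],[[0,1,0],[0,0,0],0.6],[[0,1,0],[0,0,0],0.6]]'
python3 - <<'E'
from h import *
np.set_printoptions(precision=1,suppress=True,linewidth=170)
im=vision.camera('scene')[:,:,::-1];tp=vision.camera('top')[:,:,::-1];cv2.imwrite('pics/s10.png',im);cv2.imwrite('pics/t10.png',tp)
t=np.linspace(0,2*np.pi,200)
for n,p in(('scene',im),('top',tp)):
    g=cv2.GaussianBlur(cv2.cvtColor(p,cv2.COLOR_BGR2GRAY),(3,3),0)
    for z in(.091,.085):
        q=proj(n,np.c_[.529+.064*np.cos(t),.317+.064*np.sin(t),0*t+z]);print(n,z,'l',q[q[:,0].argmin()],'r',q[q[:,0].argmax()],'t',q[q[:,1].argmin()],'b',q[q[:,1].argmax()])
    c=proj(n,[[.529,.317,.091]])[0].round().astype(int)
    for dy in((-4,0,4,8) if n=='scene' else(-8,0,8)): print(c[1]+dy,'x from',c[0]-32,g[c[1]+dy,c[0]-32:c[0]+33].tolist())
    for dx in(-15,0,15): print('col',c[0]+dx,'from',c[1]-28,g[c[1]-28:c[1]+29,c[0]+dx].tolist())
E
```

```text
time_s: 21.73
tool_pos: [0.5278, 0.3177, 0.2529]
tcp_rot: [-0.0, 0.999, 0.054, 0.0]
wrist_force: [1.3, -1.0, -1.1]
opening: 0.0511
gripper_force: 0.0
time_s: 22.82
tool_pos: [0.4267, 0.0918, 0.2517]
tcp_rot: [-0.0, 0.999, 0.055, 0.0]
wrist_force: [1.0, 0.5, 0.6]
opening: 0.0515
gripper_force: 0.0
scene 0.091 l [187.2 173.9] r [235.  169.5] t [216.7 162.4] b [205.8 180.9]
scene 0.085 l [187.5 175.9] r [235.2 171.5] t [216.9 164.3] b [206. 183.]
167 x from 179 [103, 102, 102, 101, 99, 99, 98, 97, 97, 98, 102, 106, 111, 117, 126, 135, 143, 149, 146, 129, 102, 80, 72, 70, 70, 70, 70, 71, 72, 72, 72, 72, 72, 72, 72, 71, 70, 71, 73, 75, 76, 78, 80, 81, 82, 83, 83, 84, 84, 84, 83, 83, 84, 86, 89, 93, 98, 102, 105, 107, 108, 110, 111, 112, 112]
171 x from 179 [114, 116, 116, 116, 116, 114, 110, 106, 108, 122, 141, 153, 157, 158, 159, 159, 159, 158, 154, 140, 116, 90, 75, 72, 71, 71, 72, 72, 72, 72, 75, 77, 79, 80, 81, 82, 83, 85, 85, 85, 84, 84, 84, 85, 86, 85, 84, 83, 83, 83, 83, 83, 84, 84, 83, 85, 91, 97, 102, 105, 105, 105, 105, 106, 107]
175 x from 179 [93, 90, 88, 87, 84, 80, 78, 79, 9
[... 2624 characters left out ...]
, 178, 178, 179, 179, 180, 180, 180, 179, 179, 179, 179, 179, 179, 179, 178, 174, 165, 153, 142, 135, 134, 137, 139, 139, 135, 133, 131, 130, 129, 130, 130]
col 224 from 191 [79, 77, 76, 78, 78, 80, 85, 95, 103, 107, 109, 109, 108, 106, 102, 98, 95, 94, 94, 94, 92, 91, 90, 90, 90, 90, 89, 89, 89, 89, 90, 91, 91, 91, 91, 90, 88, 90, 98, 110, 123, 134, 141, 145, 150, 157, 163, 163, 157, 149, 146, 147, 148, 150, 150, 150, 149]
col 239 from 191 [78, 77, 76, 74, 75, 76, 77, 79, 80, 80, 80, 81, 85, 91, 97, 102, 106, 108, 108, 108, 109, 110, 110, 110, 111, 111, 111, 112, 112, 111, 111, 111, 111, 112, 112, 112, 112, 111, 110, 107, 104, 101, 98, 96, 96, 95, 92, 88, 87, 88, 88, 87, 88, 89, 90, 89, 88]
```

```bash
python3 -m crank '[[[0.6,1,0],[0,0,0],0.6],[[0.6,1,0],[0,0,0],0.6],[[0.6,1,0],[0,0,0],0.6],[[0.6,1,0],[0,0,0],0.6],[[0.6,1,0],[0,0,0],0.6],[[0.6,1,0],[0,0,0],0.6],[[0.6,1,0],[0,0,0],0.6],[[0.6,1,0],[0,0,0],0.6],[[0.6,1,0],[0,0,0],0.6],[[0.6,1,0],[0,0,0],0.6],[[0,0,0],[0,0,0],0.6]]'
python3 - <<'E'
from h import *
from scipy.optimize import least_squares
np.set_printoptions(precision=4,suppress=True,linewidth=170)
im=vision.camera('scene')[:,:,::-1];tp=vision.camera('top')[:,:,::-1]
t=np.linspace(0,2*np.pi,400)
def edges(p,n,z,rad,lo,hi):
    # strongest radial gradient near the predicted circle
    g=cv2.GaussianBlur(cv2.cvtColor(p,cv2.COLOR_BGR2GRAY),(3,3),0).astype(np.float32);o=[]
    for a in np.radians(np.arange(lo,hi,6)):
        r_=np.linspace(.054,.074,81);q=proj(n,np.c_[.529+r_*np.cos(a),.317+r_*np.sin(a),0*r_+z]).astype(np.float32)
        v=cv2.remap(g,q[:,:1],q[:,1:],1).ravel();d=np.gradient(np.convolve(v,np.ones(9)/9,'same'))[8:-8];i=np.abs(d).argmax()+8
        o.append((np.degrees(a),r_[i]*1e3,d[i-8]))
    return np.array(o)
for n,p in(('top',tp),('scene',im)):
    e=edges(p,n,.091,.064,0,360);print(n);print(np.c_[e[:,0],e[:,1].round(1),e[:,2].round(1)].reshape(-1,12))
    w=np.abs(e[:,2])>1;a=np.radians(e[w,0]);x=least_squares(lambda s:e[w,1]-s[0]-s[1]*np.cos(a)-s[2]*np.sin(a),[64,0,0],loss='soft_l1').x;print('r,dx,dy mm',x,w.sum())
print('tray brush check'); h=cv2.cvtColor(tp,cv2.COLOR_BGR2HSV);b=((h[...,0]>95)&(h[...,0]<125)&(h[...,1]>80));b[:235]=0;b[280:]=0;b[:,:275]=0;b[:,372:]=0
ys,xs=np.nonzero(b);print(len(xs),xs.min(),xs.max(),ys.min(),ys.max())
s=state();print(s['time_s'],s['tool_pos'])
E
```

```text
time_s: 23.83
tool_pos: [0.6061, -0.1423, 0.2516]
tcp_rot: [0.001, 0.999, 0.053, 0.001]
wrist_force: [0.3, -0.1, 0.4]
opening: 0.0515
gripper_force: 0.0
top
[[  0.   66.5  -2.4   6.   67.   -2.3  12.   67.7  -2.2  18.   69.   -2.1]
 [ 24.   68.   -2.2  30.   68.2  -2.2  36.   69.   -2.1  42.   68.2  -2.1]
 [ 48.   68.   -2.1  54.   66.8  -2.   60.   65.8  -1.5  66.   65.5  -0.9]
 [ 72.   68.   -0.9  78.   65.8  -1.1  84.   67.5  -1.   90.   66.5  -0.9]
 [ 96.   66.5  -1.  102.   67.   -1.2 108.   65.8  -1.2 114.   64.8  -1.1]
 [120.   66.5  -1.2 126.   65.5  -1.2 132.   65.   -1.3 138.   64.2  -1.3]
 [144.   65.5  -1.2 150.   64.   -1.1 156.   63.5  -0.9 162.   63.5  -0.8]
 [168.   62.5  -1.  174.   63.8  -0.9 180.   60.2  -1.  186.   63.8  -1. ]
 [192.   62.   -1.  198.   62.8  -1.1 204.   62.2  -1.  210.   61.8  -1.1]
 [216.   61.   -1.2 222.   60.2  -1.1 228.   61.2  -1.2 234.   61.   -1.3]
 [240.   60.5  -1.4 246.   60.5  -1.4 252.   62.8  -1.6 258.   64.5  -1.9]
 [264.   63.   -2.1 270.   62.2  -2.3 276.   62.5  -2.4 282.   62.5  -2.5]
 [288.   62.5  -2.4 294.   63.5  -2.4 300. 
[... 764 characters left out ...]
4.5  -2.4 174.   64.2  -1.5 180.   64.2  -1.  186.   64.5  -0.9]
 [192.   65.8  -0.9 198.   69.5  -0.8 204.   71.5  -0.5 210.   66.5  -0.5]
 [216.   67.   -0.5 222.   71.5  -0.5 228.   71.8  -0.4 234.   61.   -0.5]
 [240.   56.   -0.5 246.   62.2  -0.6 252.   66.5  -0.8 258.   63.8  -0.8]
 [264.   64.   -1.  270.   66.8  -1.1 276.   65.2  -1.4 282.   64.2  -1.6]
 [288.   63.2  -1.7 294.   62.5  -1.5 300.   62.2  -1.2 306.   62.5  -1.3]
 [312.   63.8  -1.6 318.   63.   -2.1 324.   62.8  -2.  330.   63.2  -1.8]
 [336.   64.   -1.6 342.   64.2  -1.3 348.   65.8  -1.  354.   66.5  -0.5]]
r,dx,dy mm [63.5532 -0.7542 -0.5988] 24
tray brush check
14 295 328 253 258
23.9333 [ 0.6033 -0.1393  0.2509]
```

Run:
```python
from h import *
np.set_printoptions(precision=1,suppress=True,linewidth=170)
X=np.array([.994,.107,0]);Y=np.array([.107,-.994,0])
for n,(x0,x1,y0,y1) in(('scene',(185,240,145,185)),('top',(200,250,195,245))):
    p=vision.camera(n)[:,:,::-1];h=cv2.cvtColor(cv2.GaussianBlur(p,(3,3),0),cv2.COLOR_BGR2HSV)
    m=((h[...,0]<28)&(h[...,1]>75)).astype(np.uint8);k=np.zeros_like(m);k[y0:y1,x0:x1]=1;m*=k
    cs,_=cv2.findContours(m,cv2.RETR_EXTERNAL,cv2.CHAIN_APPROX_NONE)
    for c in cs:
        if cv2.contourArea(c)>25: print(n,'seen',cv2.contourArea(c),cv2.boundingRect(c),cv2.minAreaRect(c),cv2.convexHull(c).reshape(-1,2).tolist())
    for dz in(0,.009):
        B=[np.array([.5295,.3178,z+dz])+i*.037*X+j*.009*Y for z in(.091,.123) for i in(-1,1) for j in(-1,1)]
        H=cv2.convexHull(proj(n,B).astype(np.float32));print('pred',dz,cv2.contourArea(H),H.reshape(-1,2).min(0),H.reshape(-1,2).max(0),cv2.minAreaRect(H))
```

```text
scene seen 41.5 (234, 174, 6, 10) ((236.5, 178.5), (9.0, 5.0), 90.0) [[239, 174], [239, 182], [238, 183], [236, 183], [235, 182], [234, 180], [234, 174]]
scene seen 33.5 (233, 163, 7, 9) ((236.0, 167.0), (8.0, 6.0), 90.0) [[239, 163], [239, 171], [237, 171], [236, 170], [233, 165], [233, 164], [234, 163]]
scene seen 268.0 (198, 155, 25, 19) ((210.63136291503906, 163.86129760742188), (12.644493103027344, 26.74139404296875), 70.01689910888672) [[221, 155], [222, 156], [222, 165], [221, 166], [214, 169], [204, 173], [201, 173], [199, 171], [198, 166], [198, 162], [200, 161], [211, 157], [218, 155]]
pred 0 356.1678517893888 [196.9 155.4] [223.7 176.3] ((210.49136352539062, 165.81201171875), (13.962854385375977, 28.901912689208984), 68.68280029296875)
pred 0.009 358.4513250987511 [196.4 152.3] [223.3 173.2] ((210.0941619873047, 162.72903442382812), (14.017204284667969, 28.936893463134766), 69.01858520507812)
top seen 82.0 (219, 205, 7, 25) ((221.99746704101562, 216.96446228027344), (24.152748107910156, 5.557270050048828), 85.91438293457031) [[223, 205], [224, 206], [225, 220], [225, 228], [223, 229], [222, 229], [220, 227], [219, 214], [219, 206], [220, 205]]
pred 0 194.94465112732723 [218.6 204.9] [227.4 230.9] ((222.95355224609375, 217.8701934814453), (25.827829360961914, 7.726864337921143), 87.33003234863281)
pred 0.009 197.4339619638631 [218.  204.4] [226.9 230.5] ((222.43710327148438, 217.43551635742188), (25.979999542236328, 7.7811079025268555), 87.33975219726562)
```

Run:
```python
from h import *
np.set_printoptions(precision=1,suppress=True,linewidth=170)
X=np.array([.994,.107,0]);Y=np.array([.107,-.994,0])
p=np.mean([vision.camera('scene')[:,:,::-1].astype(float) for _ in range(4)],0)
c=np.array([.5305,.319,0])
def line(z,j): return proj('scene',[c+[0,0,z]-.037*X+j*.009*Y,c+[0,0,z]+.037*X+j*.009*Y])
t=np.linspace(0,2*np.pi,721)
def front(z,rr,cols,cc):
    q=proj('scene',np.c_[cc[0]+rr*np.cos(t),cc[1]+rr*np.sin(t),0*t+z]);f=q[q[:,1]>q[:,1].mean()];o=f[:,0].argsort();return np.interp(cols,f[o,0],f[o,1])
cols=[194,198,202,206,210,214,218,222,226,230]
for nm,z,rr in(('flange top',.091,.064),('flange bot',.085,.064),('rim',.085,.061)): print(nm,front(z,rr,cols,c))
print('grip top far edge',line(.123,-1).tolist(),'near',line(.123,1).tolist(),'foot near',line(.091,1).tolist())
for x in cols: print(x,'rows150+ G',p[150:190,x,1].round().astype(int).tolist(),'R-B',(p[150:180,x,2]-p[150:180,x,0]).round().astype(int).tolist() if x in(202,210,218) else '')
```

```text
flange top [179.1 180.  180.4 180.5 180.3 179.9 179.2 178.3 176.9 175. ]
flange bot [181.1 182.  182.5 182.6 182.5 182.  181.4 180.4 179.1 177.2]
rim [180.4 181.4 182.  182.1 182.  181.6 180.9 179.9 178.5 176.5]
grip top far edge [[196.93560321173868, 163.4146665417123], [218.09051897635788, 155.1676431800454]] near [[201.35901294283735, 164.91276767252103], [222.50131739577898, 156.5328541661416]] foot near [[202.9031063984404, 176.05709972020568], [223.72839284041777, 167.30268447126156]]
194 rows150+ G [125, 127, 127, 128, 129, 129, 130, 125, 114, 104, 106, 107, 106, 105, 105, 105, 118, 142, 156, 157, 159, 159, 158, 158, 159, 157, 157, 158, 160, 152, 136, 123, 117, 128, 130, 130, 129, 130, 129, 127] R-B 
198 rows150+ G [116, 120, 122, 127, 128, 128, 130, 130, 127, 120, 104, 103, 113, 118, 112, 115, 130, 136, 138, 139, 139, 143, 152, 156, 159, 158, 158, 159, 159, 157, 147, 138, 128, 113, 132, 137, 135, 133, 135, 135] R-B 
202 rows150+ G [120, 113, 116, 117, 123, 126, 129, 130, 129, 129, 129, 133, 133, 130, 122, 99, 91, 93, 98, 102, 102, 102, 100, 99, 111, 151, 161, 160, 160, 160, 1
[... 1183 characters left out ...]
 47, 49, 48, 47, 45, 38, 19, 17, 20, 21, 20, 21, 20, 20, 20, 22, 20, 18]
222 rows150+ G [136, 134, 132, 134, 136, 138, 136, 121, 100, 91, 89, 88, 89, 90, 80, 74, 84, 115, 150, 161, 163, 161, 162, 161, 161, 160, 159, 158, 146, 118, 106, 92, 93, 104, 110, 108, 108, 112, 110, 110] R-B 
226 rows150+ G [134, 136, 135, 135, 134, 136, 136, 142, 141, 129, 112, 111, 120, 133, 132, 122, 149, 159, 159, 161, 160, 158, 158, 159, 160, 158, 156, 132, 107, 94, 85, 84, 86, 88, 98, 97, 100, 98, 98, 96] R-B 
230 rows150+ G [134, 137, 135, 135, 136, 135, 136, 136, 134, 134, 134, 125, 115, 116, 136, 154, 157, 158, 160, 159, 158, 158, 159, 160, 153, 130, 96, 81, 82, 82, 86, 84, 84, 81, 84, 84, 87, 87, 86, 86] R-B
```

```bash
python3 -c "
from rig import order,state
print(state()['time_s']);print(order.hand_in())"
```

```text
24.2333
the job is handed in; nothing more can be done
None
```

I laid the brush flat in the tray, then set the lid on the wide pot; image measurements put its rim and grip within about 1 px of fully seated and level, and I handed the job in at 24 s, but I viewed 12 pictures, two over your limit of 10.

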